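# Pry open the first-aid case

### The job

The flush lid of the white first-aid case is stiff. Draw the spatula out of the organiser, from which only its blade sticks out, lay it down on the counter and let go, then take it again by its handle, put its blade into the slot under the lid's front edge and pry the lid up with it; keep the gripper itself off the case until the lid is ajar by about a finger width. Then swing the lid wide open and leave the spatula lying on the counter, without disturbing the jar, the bottle or the carton.

Things in the scene. Friction and masses are not known exactly. Their poses are not given: they have to be found in the camera images.
- case: white plastic first-aid case fixed to the counter (all sizes in mm), 120 deep (own x) x 170 wide (own y), top of the closed lid at 96. Origin: centre of its underside; own -x is the front with the pry slot (roughly towards the robot), own z up. Walls 5 thick; front wall ends at 77, the lid's underside is at 89 when shut; the contents stay below 65
- slot (a point): centre of the mouth of the pry slot, in the outer face of the case's front wall (case frame: x -60, y 0, z 83 mm). The slot is 12 mm high and 60 mm wide and opens along the case's +x into the hollow case
- lid_edge (a point): middle of the lid's lower front edge, moves with the lid; the lid is a plate 7 mm thick, 172 mm wide, 127 mm from hinge to front edge, and overhangs the front wall by 7 mm
- lid (a joint): hinge angle of the lid in rad, 0 shut, 1.57 upright, stops at 1.9. The hinge axis runs along the case's y, at case frame x +60 mm, z 89 mm (level with the lid's underside). A stiff hinge: the lid stays where it is left; lifting its front edge takes about 2 N
- organiser: low wooden organiser with a clear roof, fixed to the counter (all sizes in mm), 110 deep (own x) x 130 wide (own y), roof top at 46 (boxes on the rear half of the roof, nearest the closed end, reach 76). Its middle bay, 40 wide and 36 high with floor at 6, is open only at its mouth on the organiser's own -x face (roughly to the robot's right); origin: centre of its underside
- spatula: spatula (sizes in mm) with a black handle 95 long x 20 wide x 20 thick and a straight steel blade 95 long x 22 wide x 3 thick, 90 g. Origin: underside of the joint of handle and blade; own x points to the blade tip, own z up; blade 8.5 to 11.5 above the underside. At the start it lies in the bay, handle covered, about 90 of the blade out of the mouth
- spatula_grip (a point): centre of the spatula's handle, 50 mm behind the origin, 10 mm above the underside
- spatula_blade (a point): centre of the blade, 50 mm ahead of the origin, 10 mm above the underside
- spatula_tip (a point): tip of the blade, 95 mm ahead of the origin, 10 mm above the underside
- jar: bystander: amber jar with a white lid, 60 mm across, 85 mm tall, origin at the centre of its underside
- green_bottle: bystander: white bottle with a green cap, 48 mm across, 105 mm tall, origin at the centre of its underside
- carton: bystander: red and white carton 40 x 55 x 75 mm tall, origin at the centre of its underside

How it is judged:
By the outcome, as a careful person would: the job done as asked, in the order asked, and still so for the second after the job is handed in, with the robot touching nothing.
It also fails if it takes over 67 s, if anything falls off the work surface, if the arm or the gripper's body presses on something with over 40 N, if the wrist force passes 120 N, or if a joint passes its speed limit or range.

### The arm

A 6-joint arm with a two-finger parallel gripper is mounted at the origin on the work surface. World frame = base frame: x ahead of the robot, y to its left, z up, the work surface at z = 0. Lengths are in m, angles in rad, forces in N, time in s.
With the tool pointing down it reaches from about 0.25 to 0.775 m from the base axis. Payload 4 kg.
Tool frame: the origin (TCP) lies at the very end of the fingers, on their centre line; the grasp point (between the pads) lies 19 mm behind it; z points along the fingers, y is the direction in which the jaws open and shut (so a half turn about z gives the same grasp; the last joint's range is limited). The gripper opens to 94 mm and grips with 3 to 60 N. Pads are 16 mm wide; open, the fingers measure 119 mm over their backs; the gripper's body (75 mm by 177 mm) begins 78 mm behind the grasp point.
Start: joints at [1.196, 0.087, 1.371, -0, 1.684, -0.103], TCP at [0.148, 0.53, 0.172] pointing down, gripper open.
Joint ranges: [-3.1, 3.1], [-0.76, 2.03], [0.27, 2.55], [-1.08, 4.22], [0.17, 2.65], [-2.57, 2.57]. Speed limits (rad/s): [2.79, 2.79, 3.14, 3.14, 3.14, 3.14].

### API

Orientations are given as [roll, pitch, yaw] about the fixed x, y, z axes, in that order (R = Rz(yaw) Ry(pitch) Rx(roll)).
In Python, from bench import robot, snapshot, models gives the robot as it stands.
- The arm moves only by the tool arm_command, never from a script. Its argument "commands" is text: rows parted by semicolons, each of 7 numbers parted by spaces: the shift along the tool's x, y, z in mm, then the turn, a rotation vector about the tool's x, y, z in degrees, then the opening, from 0 (shut) to 1 (fully open). In form: tx ty tz rx ry rz hand; .... A call has 1 to 12 rows; each row shifts and turns the pose as measured when the row begins, along the tool's axes as they then stand; what a row does not reach is not made up. A row lasts 1/8 s, in which the tool goes at most 62.5 mm and 10.7 degrees, less where a joint would pass 70% of its speed; a pose out of reach is approached as far as the arm can. A call is refused whole if a number of a shift passes 62.5 or a number of a turn 10.7, either way. A call with a gripper value outside its range is refused whole. The fingers move at their own pace and stop on an object; the grip force is fixed at half the most. Time passes only in rows, so rows that do not move let the fingers close. It gives the time, the measured TCP pose, the force and the opening at its end, in the units of the state.
- robot.get_obs(): the state, without advancing time (a new reading comes with each control period).
- snapshot(name): name is "side" or "top"; returns a dict with "img" (420x560x3 uint8, blue, green, red), "camera_matrix" (3x3 intrinsics, pixels), "origin" and "rotation" of the camera in the world. Camera axes: x right, y down, z forward; pixel columns grow to the right and rows downward; lengths in m; the calibration is good to about 2 mm. A picture is of the moment at which its call begins. There is no depth.
- robot.close_job(): hands the job in, once; it reports no verdict.
Trained networks look in a picture, given as the dict that the camera call returned (one of the last four; its "shot" number tells which), for a name from the list of things; names that differ only in an ending like _2 or _b are one class to them, and where a whole thing is asked for, a point or a joint stands for the part that bears it (a point fixed in the world has none). Each returns a list of dicts, best first, with "conf" (0 to 1); they miss things now and then, are a little off and sometimes report something else, mostly with a low value. They report only what shows in the picture. A call takes as long as a camera call.
- models.spot_in(query, picture): "bbox" ([left, top, width, height] as shares, 0 to 1, of the picture: columns of its width, rows of its height, round what is visible of it).
- models.tip_of(query, picture): "centre" ([column, row] as shares, 0 to 1, of the picture: columns of its width, rows of its height: a listed point, or the origin of a listed thing).
The state is a dict: "time": time; "joint_positions": joint angles; "qvel": joint speeds; "joint_torque": joint torques, N m; "tool_pos": TCP position; "ee_rot": TCP orientation; "wrist_force": force on the tool from outside, world axes, zero at the start; "wrist_torque": the same for the moment, N m; "width": finger opening in m.
Only numpy, scipy, OpenCV 4.12 (cv2) and the standard library are available. Lean on these libraries where they do the work, as an engineer would, in place of code of your own. Each camera call takes 0.05 s, during which the arm holds its last target. There are 200 camera calls.

## Working session

There is one attempt and no reset: what is moved stays moved. The work goes in short steps, Python scripts to look and compute and a tool call to move; the robot and the scene stay as the last step left them, time stands still between calls to the robot, and variables do not carry over. Pictures are saved under pics/ and viewed, about 8 in all and at most 12, crops included, and the job is handed in when it is done.

Besides the shell and the picture viewer there is one more tool, called after ">>>" as name(argument=value, ...), one argument or row to a line, values as JSON. arm_command: Moves the arm, as the interface text tells. Its arguments: {"type":"object","properties":{"commands":{"type":"string"}},"required":["commands"]}

```bash
ls; mkdir -p pics; cat > h.py <<'E'
import numpy as np, cv2
from scipy.spatial.transform import Rotation as Rn
from bench import robot, snapshot, models
def ray(s,c):
    K=np.array(s["camera_matrix"]);R=np.array(s["rotation"]);h,w=s["img"].shape[:2]
    d=R@np.linalg.inv(K)@np.array([c[0]*w,c[1]*h,1]);return np.array(s["origin"]),d/np.linalg.norm(d)
def atz(s,c,z):
    o,d=ray(s,c);return o+d*(z-o[2])/d[2]
def proj(s,p):
    K=np.array(s["camera_matrix"]);R=np.array(s["rotation"]);q=K@(R.T@(np.array(p)-s["origin"]));return q[:2]/q[2]
def tri(a,ca,b,cb):
    o1,d1=ray(a,ca);o2,d2=ray(b,cb)
    t=np.linalg.lstsq(np.c_[d1,-d2],o2-o1,rcond=None)[0]
    p,q=o1+t[0]*d1,o2+t[1]*d2;return (p+q)/2,np.linalg.norm(p-q)
def best(n,s):
    r=models.tip_of(n,s);return (r[0]["centre"],r[0]["conf"]) if r else (None,0)
E
python3 - <<'E'
from h import *
np.set_printoptions(precision=4,suppress=True)
T=snapshot("top");S=snapshot("side")
cv2.imwrite("pics/t0.png",T["img"]);cv2.imwrite("pics/s0.png",S["img"])
for s in(T,S):print(s["origin"],np.array(s["rotation"]).tolist())
for n in["case","slot","lid_edge","organiser","spatula","spatula_blade","spatula_tip","jar","green_bottle","carton"]:
    a,ca=best(n,T);b,cb=best(n,S)
    if a is not None and b is not None:
        p,e=tri(T,a,S,b);print(n,a,b,round(ca,2),round(cb,2),p,round(e,4))
    else:print(n,a,b,ca,cb)
print(robot.get_obs())
E
```

```text
pics
[ 0.3932 -0.0225  1.3752] [-2.9836322814861758, -0.004707516063010786, -1.5597473789103067]
[0.4838 0.8138 0.6315] [-2.152102117807407, 0.020356591306533334, -3.0101063865109237]Traceback (most recent call last):
  File "<stdin>", line 9, in <module>
  File "h.py", line 13, in tri
    t=np.linalg.lstsq(np.c_[d1,-d2],o2-o1,rcond=None)[0]
      ~~~~~~~~~~~~~~~^^^^^^^^^^^^^^^^^^^^^^^^^^^^^^^^
    raise LinAlgError('Incompatible dimensions')
numpy.linalg.LinAlgError: Incompatible dimensions
```

Rotation is rpy.

```bash
sed -i 's/R=np.array(s\["rotation"\])/R=Rn.from_euler("xyz",s["rotation"]).as_matrix()/' h.py
python3 - <<'E'
from h import *
np.set_printoptions(precision=4,suppress=True)
T=snapshot("top");S=snapshot("side")
cv2.imwrite("pics/t0.png",T["img"]);cv2.imwrite("pics/s0.png",S["img"])
for n in["case","slot","lid_edge","organiser","spatula","spatula_blade","spatula_tip","jar","green_bottle","carton"]:
    a,ca=best(n,T);b,cb=best(n,S)
    if a is not None and b is not None:
        p,e=tri(T,a,S,b);print(n,a,b,round(ca,2),round(cb,2),p,round(e,4))
    else:print(n,a,b,ca,cb)
print(robot.get_obs())
E
```

```text
case [0.5863, 0.4638] [0.47, 0.4919] 0.76 0.87 [ 0.6728 -0.1564 -0.0021] 0.0038
slot [0.5814, 0.5017] [0.5137, 0.4345] 0.95 0.66 [ 0.6092 -0.141   0.0838] 0.0049
lid_edge [0.587, 0.5067] [0.5195, 0.4324] 0.57 0.92 [ 0.6031 -0.1492  0.0822] 0.0069
organiser [0.3057, 0.61] [0.5813, 0.8102] 0.85 0.58 [ 0.4932  0.2692 -0.0022] 0.0068
spatula [0.3316, 0.6231] None 0.63 0
spatula_blade [0.5813, 0.5021] [0.5962, 0.7105] 0.7 0.52 [ 0.5725 -0.1538 -0.2742] 0.1991
spatula_tip [0.3955, 0.635] [0.6084, 0.6767] 0.56 0.53 [0.4678 0.1312 0.0085] 0.0029
jar [0.3054, 0.6124] [0.3498, 0.7624] 0.61 0.74 [0.597  0.2898 0.0641] 0.2247
green_bottle [0.4232, 0.449] [0.4245, 0.6331] 0.64 0.79 [0.6857 0.0953 0.0059] 0.0041
carton [0.7896, 0.5933] [0.5832, 0.376] 0.66 0.96 [ 0.5238 -0.4668 -0.007 ] 0.0015
{'time': 1.3, 'joint_positions': array([ 1.1959,  0.0872,  1.3707,  0.    ,  1.6836, -0.1031]), 'qvel': array([ 0.0006, -0.0002,  0.0014,  0.0008,  0.0023,  0.0013]), 'joint_torque': array([  0.0007, -34.0037, -30.26  ,   0.0718,   0.0238,  -0.    ]), 'tool_pos': array([0.1477, 0.5298, 0.172 ]), 'ee_rot': array([ 3.1415, -0.    ,  2.8698]), 'wrist_force': array([-0.0352,  0.0753,  0.4261]), 'wrist_torque': array([ 0.029 , -0.0474, -0.0266]), 'width': 0.09394631413145105}
```

View pics/t0.png

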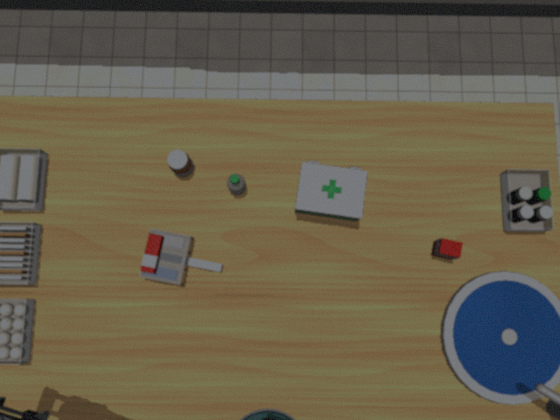

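View pics/s0.png

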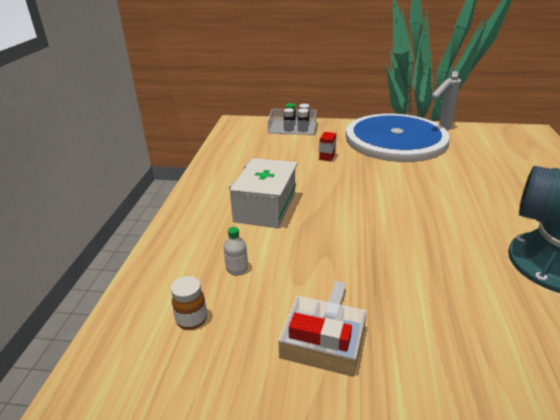

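The top view shows the case at about (332,190), the organiser at (167,257) with the blade running from (188,263) to (221,267), the jar at (179,162), the bottle at (237,184) and the carton at (447,249). Next I'll fit the poses to the image edges.

```bash
cat >> h.py <<'E'
from scipy.optimize import minimize
from scipy.ndimage import map_coordinates
def grad(s):
    g=cv2.GaussianBlur(cv2.cvtColor(s["img"],cv2.COLOR_BGR2GRAY).astype(float),(0,0),1.0)
    return np.hypot(cv2.Sobel(g,-1,1,0),cv2.Sobel(g,-1,0,1))
def pts3(segs,p,z0=0):
    c,sn=np.cos(p[2]),np.sin(p[2]);out=[]
    for a,b in segs:
        q=np.linspace(a,b,40);out.append(np.c_[p[0]+c*q[:,0]-sn*q[:,1],p[1]+sn*q[:,0]+c*q[:,1],q[:,2]+z0])
    return np.vstack(out)
def projn(s,P):
    K=np.array(s["camera_matrix"]);R=Rn.from_euler("xyz",s["rotation"]).as_matrix()
    q=(P-np.array(s["origin"]))@R@K.T;return q[:,:2]/q[:,2:]
def fit(segs,p0,shots,z0=0,span=(.012,.012,.12)):
    G=[(s,grad(s)) for s in shots]
    def cost(p):
        P=pts3(segs,p,z0);return -sum(map_coordinates(g,projn(s,P).T[::-1],order=1).mean() for s,g in G)
    rng=np.random.default_rng(0);C=[np.array(p0)+rng.uniform(-1,1,3)*span for _ in range(1500)]+[np.array(p0)]
    C=sorted(C,key=cost)[:6]
    r=min((minimize(cost,c,method="Nelder-Mead",options=dict(initial_simplex=[c,c+[.003,0,0],c+[0,.003,0],c+[0,0,.03]])) for c in C),key=lambda r:r.fun)
    return r.x,r.fun
def rect(x0,x1,y0,y1,z):
    c=[(x0,y0,z),(x1,y0,z),(x1,y1,z),(x0,y1,z)];return [(np.array(c[i]),np.array(c[(i+1)%4])) for i in range(4)]
LID=rect(-.067,.060,-.086,.086,.096); ORG=rect(-.055,.055,-.065,.065,.046); BLADE=rect(.010,.095,-.011,.011,.0115)
SPAT=BLADE+rect(-.095,0,-.01,.01,.02)
def draw(s,segs,p,z0=0):
    for q in projn(s,pts3(segs,p,z0)):
        s["big"][int(q[1]*4+2),int(q[0]*4+2)]=(0,0,255)
E
python3 - <<'E'
from h import *
np.set_printoptions(precision=4,suppress=True)
T=snapshot("top");S=snapshot("side")
J=[("case",LID,[.672,-.153,-.08],0),("org",ORG,[.49,.269,np.radians(85)],0),("blade",BLADE,[.478,.22,np.radians(-96)],.006)]
for s in(T,S):s["big"]=cv2.resize(s["img"],None,fx=4,fy=4,interpolation=cv2.INTER_CUBIC)
for n,g,p0,z in J:
    for sh in([T],[S],[T,S]):
        p,f=fit(g,p0,sh,z);print(n,p,np.degrees(p[2]),f)
    for s in(T,S):draw(s,g,p,z)
a=T["big"][620:900,1140:1540];b=T["big"][880:1160,530:930];c=S["big"][620:900,900:1300];d=S["big"][1120:1400,1090:1490]
cv2.imwrite("pics/f.png",np.vstack([np.hstack([a,b]),np.hstack([c,d])]))
E
```

```text
case [ 0.6688 -0.1548 -0.1318] -7.552851078283163 -65.63417235986684
case [ 0.6704 -0.1525 -0.1158] -6.6339389478487 -135.36211827370522
case [ 0.6696 -0.1535 -0.1238] -7.090833446370287 -197.56813957746337
org [0.4841 0.2701 1.5233] 87.28123157873138 -53.26333291445817
org [0.4872 0.2784 1.3917] 79.7390288879486 -108.69986760025515
org [0.487  0.278  1.3957] 79.96607760566567 -157.71145571343837
blade [ 0.4858  0.2275 -1.7616] -100.93073368933577 -67.39952341756448
blade [ 0.4854  0.2299 -1.7412] -99.76213548988832 -46.63498124627842
blade [ 0.4852  0.2281 -1.7462] -100.05111171660846 -112.55698996477031
```

View pics/f.png

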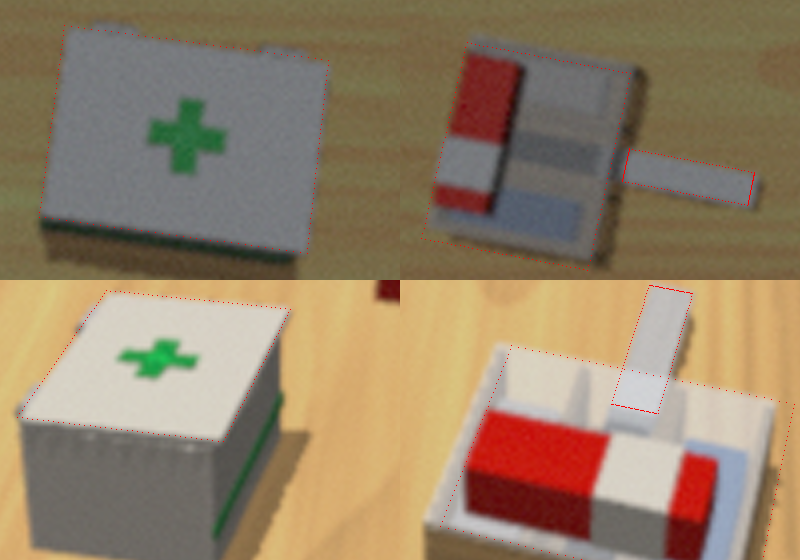

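```bash
cat >> h.py <<'E'
def plan(way,hand):
    """way: list of (pos, rpy_deg, nrows) TCP targets; prints rows from the measured pose"""
    o=robot.get_obs();p=np.array(o["tool_pos"]);R=Rn.from_euler("xyz",o["ee_rot"]);rows=[]
    for q,e,n in way:
        q=np.array(q,float);E=Rn.from_euler("xyz",e,degrees=True)
        for i in range(n):
            f=1/(n-i);t=R.inv().apply((q-p)*f);rv=(R.inv()*E).as_rotvec(degrees=True)*f
            t=np.round(t*1000,1);rv=np.round(rv,1)
            rows.append(" ".join(f"{v:g}" for v in [*t,*rv,hand]))
            p=p+R.apply(t/1000);R=R*Rn.from_rotvec(rv,degrees=True)
    print("; ".join(rows))
CASE=np.array([.6696,-.1535]);CY=np.radians(-7.09)
def cw(x,y,z):
    c,s=np.cos(CY),np.sin(CY);return np.array([CASE[0]+c*x-s*y,CASE[1]+s*x+c*y,z])
E
python3 - <<'E'
from h import *
plan([([.4767,.1793,.13],[180,0,80],9),([.4767,.1793,.06],[180,0,80],2)],1)
E
```

```text
-45.7 -27.7 4.7 0 0 9.4 1; -49.6 -19.9 4.7 0 0 9.4 1; -52.2 -11.5 4.7 0 0 9.4 1; -53.3 -2.8 4.6 0 0 9.4 1; -53.1 5.9 4.7 0 0 9.4 1; -51.4 14.5 4.6 0 0 9.4 1; -48.3 22.7 4.7 0 0 9.3 1; -44 30.2 4.6 0 0 9.4 1; -38.6 37 4.7 0 0 9.3 1; 0 0 35 0 0 0 1; 0 0 35 0 0 0 1
```

>>> arm_command(
  commands="-46 -28 5 0 0 9.4 1; -50 -20 5 0 0 9.4 1; -52 -11 5 0 0 9.4 1; -53 -3 5 0 0 9.4 1; -53 6 5 0 0 9.4 1; -51 14 5 0 0 9.4 1; -48 23 5 0 0 9.4 1; -44 30 5 0 0 9.4 1; -39 37 5 0 0 9.4 1; 0 0 10 0 0 0 1",
)

```text
time: 2.65
tool_pos: [0.4801, 0.1637, 0.1169]
ee_rot: [3.136, -0.006, 1.347]
wrist_force: [-1.3, 0.5, 0.6]
width: 0.0939
```

```bash
python3 - <<'E'
from h import *
o=robot.get_obs();print(o["time"],o["tool_pos"],np.degrees(o["ee_rot"]))
plan([([.4767,.1793,.05],[180,0,80],2),([.4767,.1793,.010],[180,0,80],2)],1)
E
```

```text
2.65 [0.48008658 0.16368893 0.11691025] [179.68961904  -0.32109589  77.18979398]
7 -3.6 33.5 0.2 -0.2 -1.4 1; 7.3 -3.2 33.4 0.1 -0.1 -1.4 1; -0 -0 20 0 -0 -0 1; -0 -0 20 0 -0 -0 1
```

>>> arm_command(
  commands="8 -4 20 0.2 -0.2 -1.4 1; 7 -3 20 0.1 -0.1 -1.4 1; 0 0 20 0 0 0 1; 0 0 20 0 0 0 1; 0 0 0 0 0 0 1",
)

```text
time: 3.28
tool_pos: [0.4689, 0.1876, 0.029]
ee_rot: [-3.133, 0.0, 1.415]
wrist_force: [0.1, -0.8, 0.1]
width: 0.0944
```

```bash
python3 - <<'E'
from h import *
o=robot.get_obs();print(o["time"],o["tool_pos"],np.degrees(o["ee_rot"]))
plan([([.4767,.1793,.010],[180,0,80],3)],1)
E
```

```text
3.275 [0.46887384 0.18755935 0.02903506] [-1.79527588e+02  7.45950883e-03  8.10527540e+01]
-2.3 3.1 6.3 -0.2 0 0.4 1; -2.3 3 6.3 -0.1 0 0.3 1; -2.3 3.1 6.4 -0.2 0 0.4 1
```

>>> arm_command(
  commands="-2 3 5 -0.1 0 0.3 1; -2 3 5 -0.1 0 0.3 1; -2 2 5 -0.1 0 0.3 1; 0 0 0 0 0 0 1; 0 0 0 0 0 0 1",
)

```text
time: 3.9
tool_pos: [0.477, 0.1819, 0.0151]
ee_rot: [3.141, -0.002, 1.402]
wrist_force: [-0.3, -0.0, -0.5]
width: 0.094
```

```bash
python3 - <<'E'
from h import *
T=snapshot("top");S=snapshot("side")
o=robot.get_obs();print(o["time"],o["tool_pos"],np.degrees(o["ee_rot"]))
plan([([.4767,.1793,.010],[180,0,80],1)],1)
a=cv2.resize(T["img"][220:300,140:260],None,fx=5,fy=5);b=cv2.resize(S["img"][200:380,280:400],None,fx=3,fy=3)
cv2.imwrite("pics/g.png",np.hstack([a,np.zeros((400,10,3),np.uint8),b[:400]]))
E
```

```text
4.0 [0.47686004 0.18193668 0.01504528] [ 1.79954604e+02 -8.93023885e-02  8.03120509e+01]
-2.6 0.3 5 0 -0.1 0.3 1
```

View pics/g.png

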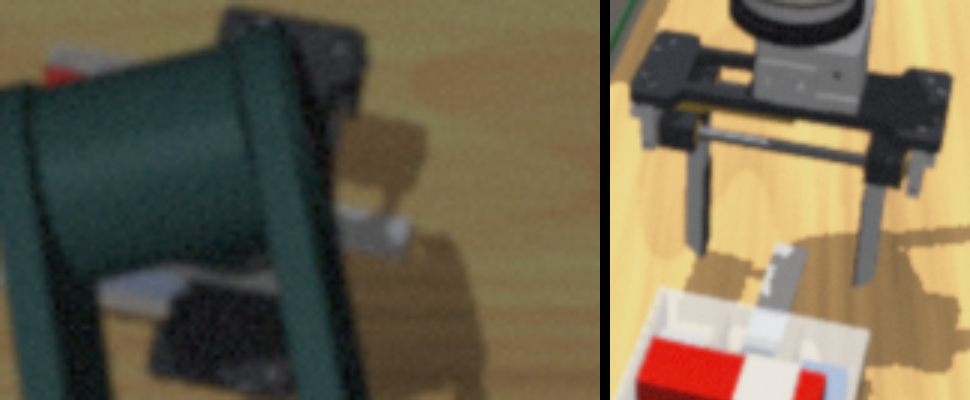

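The fingers straddle the blade, with the blade centred between them. I'll lower and close.

>>> arm_command(
  commands="-2 0 5 0 0 0.3 1; 0 0 0 0 0 0 0; 0 0 0 0 0 0 0; 0 0 0 0 0 0 0; 0 0 0 0 0 0 0; 0 0 0 0 0 0 0",
)

```text
time: 4.75
tool_pos: [0.4767, 0.1799, 0.01]
ee_rot: [3.14, -0.002, 1.396]
wrist_force: [0.6, -0.2, -1.3]
width: 0.0473
```

>>> arm_command(
  commands="0 0 0 0 0 0 0; 0 0 0 0 0 0 0; 0 0 0 0 0 0 0; 0 0 0 0 0 0 0",
)

```text
time: 5.25
tool_pos: [0.4767, 0.1799, 0.0101]
ee_rot: [3.14, -0.002, 1.396]
wrist_force: [0.6, -0.3, -0.3]
width: 0.0072
```

```bash
python3 - <<'E'
from h import *
S=snapshot("side");T=snapshot("top")
o=robot.get_obs();print(o["time"],o["tool_pos"],o["width"])
b=cv2.resize(S["img"][230:370,280:400],None,fx=4,fy=4,interpolation=cv2.INTER_CUBIC)
cv2.imwrite("pics/g2.png",b)
E
```

```text
5.35 [0.47677061 0.17994269 0.01009498] 0.0011316085561852841
```

View pics/g2.png

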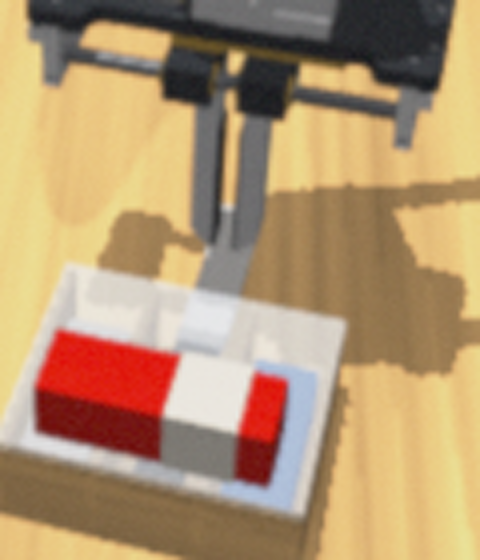

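The width reads 1 mm, so the fingers closed just above the blade (visible in the crop around (225,240)). I'll open, go lower and retry.

>>> arm_command(
  commands="0 0 0 0 0 0 0.5; 0 0 0 0 0 0 0.5; 0 0 0 0 0 0 0.5; 0 0 0 0 0 0 0.5; 0 0 0 0 0 0 0.5; 0 0 3 0 0 0 0.5; 0 0 4 0 0 0 0.5; 0 0 0 0 0 0 0; 0 0 0 0 0 0 0; 0 0 0 0 0 0 0; 0 0 0 0 0 0 0; 0 0 0 0 0 0 0",
)

```text
time: 6.85
tool_pos: [0.4767, 0.1799, 0.0025]
ee_rot: [3.14, -0.002, 1.396]
wrist_force: [-0.3, 0.1, 0.5]
width: 0.0015
```

```bash
python3 - <<'E'
from h import *
S=snapshot("side");T=snapshot("top")
o=robot.get_obs();print(o["time"],o["tool_pos"],o["width"])
for n in("spatula_tip","spatula_blade"):print(n,models.tip_of(n,S)[:2],models.tip_of(n,T)[:2])
print("tcp px",proj(S,o["tool_pos"]),proj(S,o["tool_pos"]+[0,0,.019]))
b=cv2.resize(S["img"][265:335,300:370],None,fx=8,fy=8,interpolation=cv2.INTER_CUBIC)
cv2.imwrite("pics/g3.png",b)
E
```

```text
6.95 [0.4766747  0.17991661 0.00247442] 0.0006895131998454926
spatula_tip [{'centre': [0.6114, 0.6743], 'conf': 0.42}] [{'centre': [0.4, 0.6371], 'conf': 0.61}]
spatula_blade [{'centre': [0.598, 0.7164], 'conf': 0.49}, {'centre': [0.6088, 0.6733], 'conf': 0.4}] [{'centre': [0.3582, 0.6181], 'conf': 0.43}]
tcp px [334.67262044 303.09854374] [335.11393486 295.97486995]
```

View pics/g3.png

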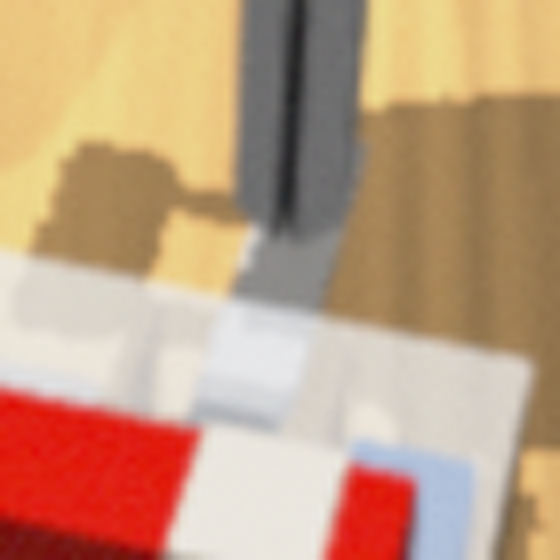

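Judging by this crop, the fingertips end at about row 294, but the reported TCP projects to row 303. The real fingertips seem to be about 20 mm higher than reported, so they close above the blade. I'll open partway and feel downwards in small steps.

>>> arm_command(
  commands="0 0 0 0 0 0 0.5; 0 0 0 0 0 0 0.5; 0 0 0 0 0 0 0.5; 0 0 0 0 0 0 0.5; 0 0 2 0 0 0 0.5; 0 0 1 0 0 0 0.5; 0 0 1 0 0 0 0.5; 0 0 0 0 0 0 0.5",
)

```text
time: 8.15
tool_pos: [0.4765, 0.1799, -0.002]
ee_rot: [3.141, -0.002, 1.396]
wrist_force: [-0.1, -0.2, 0.3]
width: 0.0471
```

>>> arm_command(
  commands="0 0 2 0 0 0 0.5; 0 0 2 0 0 0 0.5; 0 0 2 0 0 0 0.5; 0 0 1 0 0 0 0.5; 0 0 0 0 0 0 0.5",
)

```text
time: 8.78
tool_pos: [0.4764, 0.1799, -0.0096]
ee_rot: [3.141, -0.002, 1.396]
wrist_force: [0.2, 0.3, 0.4]
width: 0.0468
```

```bash
python3 - <<'E'
from h import *
S=snapshot("side")
o=robot.get_obs();print(o["time"],o["tool_pos"],o["wrist_force"])
print("tcp px",proj(S,o["tool_pos"]),proj(S,o["tool_pos"]+[0,0,.02]))
b=cv2.resize(S["img"][260:330,290:390],None,fx=8,fy=8,interpolation=cv2.INTER_CUBIC)
cv2.imwrite("pics/g4.png",b)
E
```

```text
8.825 [ 0.47647526  0.17991328 -0.00956437] [ 0.1804579  -0.37803981  0.21381605]
tcp px [334.50057546 307.53140072] [334.9596855  300.14150505]
```

View pics/g4.png

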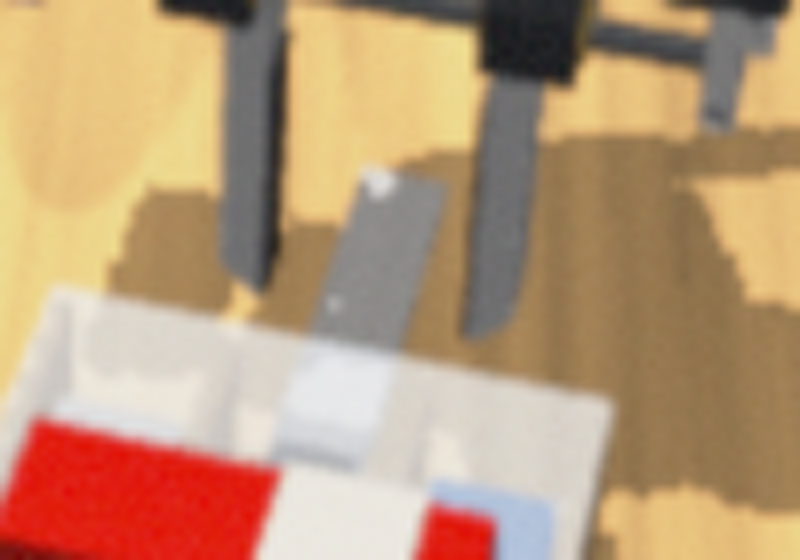

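Confirmed: the tips are about 21 mm higher than reported, and the blade lies centred between the fingers at crop (360,314). I'll lower another 7 mm and close.

>>> arm_command(
  commands="0 0 2 0 0 0 0.5; 0 0 2 0 0 0 0.5; 0 0 2 0 0 0 0.5; 0 0 1 0 0 0 0; 0 0 0 0 0 0 0; 0 0 0 0 0 0 0; 0 0 0 0 0 0 0; 0 0 0 0 0 0 0",
)

```text
time: 9.82
tool_pos: [0.4766, 0.1799, -0.017]
ee_rot: [3.141, -0.002, 1.396]
wrist_force: [-0.5, -0.0, -0.6]
width: 0.0198
```

>>> arm_command(
  commands="0 0 0 0 0 0 0; 0 0 -1 0 0 0 0; -6 0 0 0 0 0 0; -10 0 0 0 0 0 0; 0 0 0 0 0 0 0",
)

```text
time: 10.45
tool_pos: [0.4733, 0.1628, -0.0161]
ee_rot: [3.141, -0.001, 1.396]
wrist_force: [0.1, -0.1, -0.3]
width: 0.0197
```

```bash
python3 - <<'E'
from h import *
np.set_printoptions(precision=4,suppress=True)
T=snapshot("top");S=snapshot("side");o=robot.get_obs();print(o["tool_pos"],o["width"],o["wrist_force"])
for n in("spatula_tip",):
    a,ca=best(n,T);b,cb=best(n,S);print(a,ca,b,cb,tri(T,a,S,b) if a is not None and b is not None else 0)
E
```

```text
[ 0.4735  0.1634 -0.0161] 0.02002736057350023 [ 0.8799 -0.6837 -0.1083]
[0.4041, 0.6388] 0.5 [0.6179, 0.6621] 0.62 (array([0.4605, 0.1178, 0.0144]), np.float64(0.008750715243696663))
```

>>> arm_command(
  commands="-15 0 0 0 0 0 0; -20 0 0 0 0 0 0; -20 0 0 0 0 0 0; -20 0 0 0 0 0 0; -20 0 0 0 0 0 0; -15 0 0 0 0 0 0; -8 0 0 0 0 0 0; 0 0 0 0 0 0 0",
)

```text
time: 11.65
tool_pos: [0.4515, 0.0408, -0.0164]
ee_rot: [3.141, -0.001, 1.398]
wrist_force: [0.7, 0.7, -0.8]
width: 0.0196
```

```bash
python3 - <<'E'
from h import *
np.set_printoptions(precision=4,suppress=True)
T=snapshot("top");S=snapshot("side");o=robot.get_obs();print(o["time"],o["tool_pos"],o["width"],o["wrist_force"])
b=S["img"][200:340,230:390].copy();b=cv2.resize(b,None,fx=4,fy=4,interpolation=cv2.INTER_CUBIC)
cv2.imwrite("pics/g5.png",b)
E
```

```text
11.75 [ 0.4516  0.0414 -0.0164] 0.019900638977486625 [ 0.4893  0.2992 -0.1691]
```

View pics/g5.png

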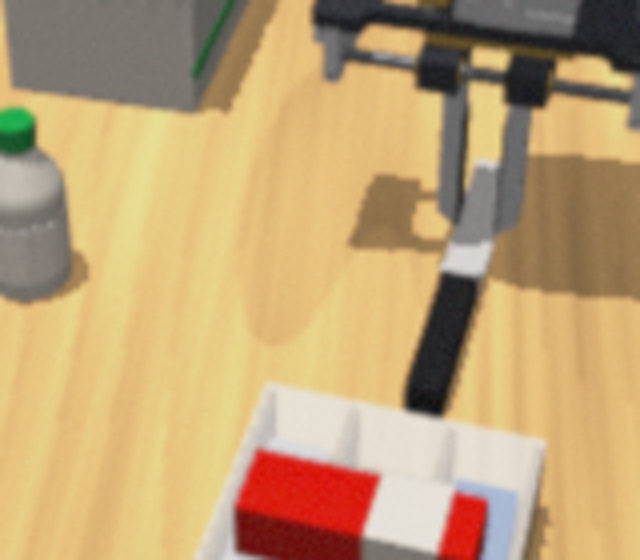

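The spatula is fully out, with the handle visible from (455,285) to (425,400), clear of the organiser. I'll lower and release.

>>> arm_command(
  commands="0 0 2 0 0 0 0; 0 0 2 0 0 0 0; 0 0 1 0 0 0 0; 0 0 0 0 0 0 0; 0 0 0 0 0 0 0.4; 0 0 0 0 0 0 0.4; 0 0 0 0 0 0 0.4; 0 0 0 0 0 0 0.5",
)

```text
time: 12.75
tool_pos: [0.4525, 0.0429, -0.0212]
ee_rot: [3.14, -0.002, 1.401]
wrist_force: [0.9, 0.1, -0.5]
width: 0.0444
```

>>> arm_command(
  commands="0 0 -20 0 0 0 0.6; 0 0 -30 0 0 0 0.6; 0 0 -30 0 0 0 0.6; 0 0 -20 0 0 0 0.6; 0 0 0 0 0 0 0.6; 0 0 0 0 0 0 0.6",
)

```text
time: 13.5
tool_pos: [0.451, 0.0427, 0.0802]
ee_rot: [-3.141, -0.002, 1.401]
wrist_force: [-0.4, 0.3, -0.2]
width: 0.0566
```

```bash
python3 - <<'E'
from h import *
np.set_printoptions(precision=4,suppress=True)
T=snapshot("top");S=snapshot("side");o=robot.get_obs();print(o["time"],o["tool_pos"],np.degrees(o["ee_rot"]))
HD=rect(-.095,0,-.01,.01,.02)
p0=[.459,.092,np.radians(-100)]
for sh in([S],[T],[S,T]):
  for g in(SPAT,HD):
    p,f=fit(g,p0,sh,0,span=(.015,.02,.15));print(p,np.degrees(p[2]),f)
p,f=fit(SPAT,p0,[S],0,span=(.015,.02,.15))
S["big"]=cv2.resize(S["img"],None,fx=4,fy=4,interpolation=cv2.INTER_CUBIC);draw(S,SPAT,p)
for i,n in enumerate(("spatula_tip","spatula_grip")):print(n,best(n,S),projn(S,pts3([((.095,0,.01),(.095,0,.01)),((-.05,0,.01),(-.05,0,.01))],p))[i*40]/[560,420])
cv2.imwrite("pics/g6.png",S["big"][800:1360,960:1520])
E
```

```text
13.6 [0.4509 0.0427 0.08  ] [-179.9293   -0.1098   80.2642]
[ 0.4615  0.1015 -1.7083] -97.87642986380442 -224.56948850047047
[ 0.4595  0.1023 -1.7474] -100.11986273087358 -323.36527499129073
[ 0.4804  0.0777 -1.707 ] -97.80123814865418 -57.30103268689659
[ 0.4639  0.0855 -1.6747] -95.95067812919507 -58.56223725804814
[ 0.4617  0.1016 -1.7063] -97.76321257393879 -243.22538628677458
[ 0.4595  0.1023 -1.747 ] -100.098105642358 -346.8753717499676
spatula_tip ([0.6345, 0.5793], 0.89) [0.6249 0.5875]
spatula_grip ([0.6096, 0.6814], 0.84) [0.6063 0.6912]
```

View pics/g6.png

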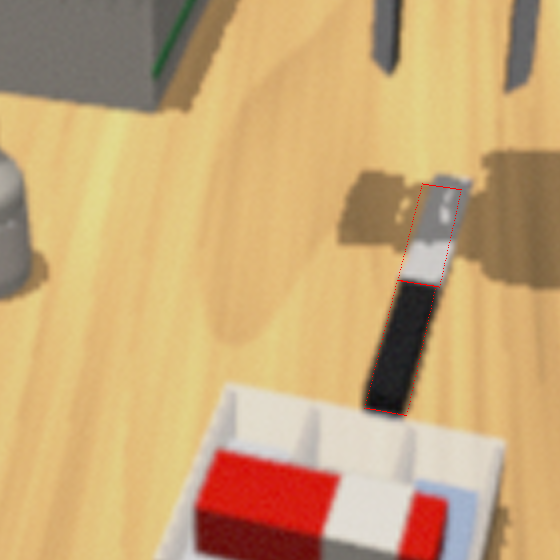

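The handle lies flat, running from (420,283) to (388,410) in the crop, with the blade tip near (455,177). The camera, network and gripper estimates of the origin's y range from 0.091 to 0.102, so I'll use 0.096 and grip 22 mm behind it.

```bash
python3 - <<'E'
from h import *
plan([([.4637,.1177,.030],[180,0,80],4),([.4637,.1177,-.018],[180,0,80],4)],.6)
E
```

```text
19 0 12.5 -0 -0 0.1 0.6; 19 -0 12.5 -0 -0 0.1 0.6; 19 -0.1 12.5 -0 -0.1 0 0.6; 19 -0 12.6 -0.1 -0 0.1 0.6; -0 -0 12 0 -0 -0 0.6; -0 -0 12 0 -0 -0 0.6; -0 -0 12 0 -0 -0 0.6; -0 -0 12 0 -0 -0 0.6
```

>>> arm_command(
  commands="18 0 12 0 0 0.1 0.6; 18 0 12 0 0 0.1 0.6; 18 0 12 0 0 0 0.6; 14 0 10 0 0 0 0.6; 6 0 8 0 0 0 0.6; 0 0 10 0 0 0 0.6; 0 0 10 0 0 0 0.6; 0 0 6 0 0 0 0.6; 0 0 0 0 0 0 0.6",
)

```text
time: 14.82
tool_pos: [0.4619, 0.1161, -0.0067]
ee_rot: [-3.135, 0.001, 1.395]
wrist_force: [-0.3, 0.2, -0.2]
width: 0.0564
```

```bash
python3 - <<'E'
from h import *
o=robot.get_obs();print(o["time"],o["tool_pos"],o["wrist_force"])
plan([([.4637,.1177,-.018],[180,0,80],3)],.6)
E
```

```text
14.825 [ 0.46188064  0.11608461 -0.0067094 ] [-0.25600103  0.19723508 -0.2421823 ]
0.6 0.5 3.8 -0.1 0 -0 0.6; 0.7 0.5 3.7 -0.1 0 -0 0.6; 0.6 0.6 3.8 -0.2 0.1 -0.1 0.6
```

>>> arm_command(
  commands="1 0 4 -0.1 0 0 0.6; 1 0 3 -0.1 0 0 0.6; 0 0 3 -0.1 0 0 0.6; 0 0 0 0 0 0 0; 0 0 0 0 0 0 0; 0 0 0 0 0 0 0; 0 0 0 0 0 0 0; 0 0 0 0 0 0 0",
)

```text
time: 15.82
tool_pos: [0.4637, 0.118, -0.016]
ee_rot: [3.139, 0.0, 1.394]
wrist_force: [-0.3, -0.0, -0.4]
width: 0.019
```

```bash
python3 - <<'E'
from h import *
print(cw(-.202,0,.06))
plan([([.4637,.118,.060],[180,0,80],4)],0)
plan([([.4637,.118,.060],[180,0,80],1),(cw(-.205,0,.060),[180,0,172.9],12)],0)
E
```

```text
[ 0.46914459 -0.12856749  0.06      ]
-0 0.1 -19 0 0 -0 0; -0 0 -19 0 0 -0 0; -0 0.1 -19 0.1 0 -0.1 0; -0.1 -0 -19 0 0 -0 0
-0.1 0.2 -76 0.1 0 -0.1 0; -20.2 3.8 0 0 0 -7.7 0; -20.5 1 0 0 0 -7.7 0; -20.4 -1.7 0 0 0 -7.8 0; -20 -4.5 0 0 0 -7.7 0; -19.2 -7.1 0 0 0 -7.8 0; -18.1 -9.7 0 0 0 -7.7 0; -16.6 -12 0 0 0 -7.8 0; -14.9 -14.1 0 0 0 -7.7 0; -12.8 -16 0 0 0 -7.8 0; -10.6 -17.6 0 -0 0 -7.7 0; -8.1 -18.9 0.1 -0 0 -7.8 0; -5.4 -19.8 0 -0 0 -7.7 0
```

>>> arm_command(
  commands="0 0 0 0 0 0 0; 0 0 -15 0 0 0 0; 0 0 -20 0 0 0 0; 0 0 -20 0 0 0 0; 0 0 -10 0 0 0 0; 0 0 0 0 0 0 0",
)

```text
time: 16.58
tool_pos: [0.4632, 0.1181, 0.0532]
ee_rot: [3.139, 0.0, 1.394]
wrist_force: [-0.2, -0.2, -1.3]
width: 0.019
```

>>> arm_command(
  commands="-19 4 0 0 0 -7.5 0; -20 1 0 0 0 -7.5 0; -20 -2 0 0 0 -7.5 0; -20 -4 0 0 0 -7.5 0; -19 -7 0 0 0 -7.5 0; -18 -10 0 0 0 -7.5 0; -16 -12 0 0 0 -7.5 0; -15 -14 0 0 0 -7.5 0; -12 -15 0 0 0 -7.5 0; -9 -15 0 0 0 -7 0; -5 -10 0 0 0 -5 0; 0 0 0 0 0 0 0",
)

```text
time: 18.08
tool_pos: [0.4579, -0.0961, 0.0426]
ee_rot: [-3.139, -0.018, 2.828]
wrist_force: [0.6, 0.1, -0.4]
width: 0.019
```

```bash
python3 - <<'E'
from h import *
np.set_printoptions(precision=4,suppress=True)
T=snapshot("top");S=snapshot("side");o=robot.get_obs();print(o["time"],o["tool_pos"],np.degrees(o["ee_rot"]),o["wrist_force"],o["width"])
for n in("spatula_tip","spatula_blade","spatula","spatula_grip"):
    a,ca=best(n,T);b,cb=best(n,S);print(n,a,ca,b,cb,tri(T,a,S,b) if a is not None and b is not None else 0)
plan([(cw(-.205,0,.057),[180,0,172.9],3)],0)
a=cv2.resize(T["img"][160:260,260:380],None,fx=5,fy=5);b=cv2.resize(S["img"][130:255,220:370],None,fx=4,fy=4)
c=np.zeros((1,1,3));h=np.zeros((500,1200,3),np.uint8);h[:,:600]=a;h[:,600:]=b
cv2.imwrite("pics/g7.png",cv2.resize(h,(800,333)))
E
```

```text
18.175 [ 0.4579 -0.0953  0.0428] [-179.8836   -1.0009  162.1018] [ 0.4149  0.0142 -0.0749] 0.019006240771895704
spatula_tip [0.5775, 0.5336] 0.8 [0.5312, 0.4536] 0.95 (array([ 0.5808, -0.137 ,  0.064 ]), np.float64(0.0023321725075478323))
spatula_blade [0.5636, 0.5655] 0.61 [0.5613, 0.4621] 0.76 (array([ 0.5412, -0.1163,  0.0691]), np.float64(0.005129791553212715))
spatula None 0 [0.6041, 0.4807] 0.86 0
spatula_grip [0.5429, 0.6633] 0.49 [0.64, 0.4843] 0.83 (array([ 0.4355, -0.0867,  0.0674]), np.float64(0.00538413093752816))
-5.7 -9.6 -4.5 -0 -0.3 -3.6 0; -5.1 -10 -4.5 -0 -0.3 -3.5 0; -4.5 -10.2 -4.5 -0 -0.3 -3.6 0
```

View pics/g7.png

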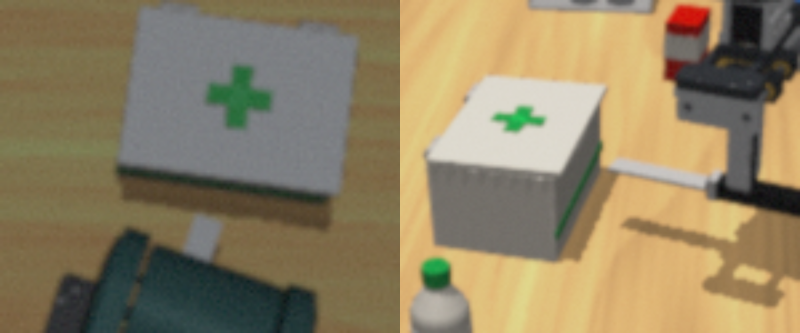

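The blade is level and aimed at the slot: tip near (612,165) in the side half of the picture, about 25 mm from the case. I'll align with the slot.

```bash
python3 - <<'E'
from h import *
plan([(cw(-.215,0,.058),[180,0,172.9],5)],0)
E
```

```text
-1.4 -6.1 -2.9 -0 -0.2 -2.1 0; -1.2 -6.2 -2.9 -0 -0.2 -2.1 0; -1 -6.3 -2.9 -0 -0.2 -2.2 0; -0.8 -6.3 -2.9 -0 -0.2 -2.1 0; -0.6 -6.3 -2.8 -0.1 -0.1 -2.2 0
```

>>> arm_command(
  commands="-1 -6 -3 0 -0.2 -2.1 0; -1 -6 -3 0 -0.2 -2.1 0; -1 -6 -3 0 -0.2 -2.1 0; -1 -6 -3 0 -0.2 -2 0; 0 -4 -2 0 -0.1 -1.5 0; 0 0 0 0 0 0 0; 0 0 0 0 0 0 0",
)

```text
time: 19.45
tool_pos: [0.4559, -0.1234, 0.0581]
ee_rot: [-3.141, 0.0, 3.008]
wrist_force: [-0.3, 0.0, -1.6]
width: 0.0189
```

```bash
cat >> h.py <<'E'
def look():
    np.set_printoptions(precision=4,suppress=True)
    T=snapshot("top");S=snapshot("side");o=robot.get_obs();print(o["time"],o["tool_pos"],np.degrees(o["ee_rot"]),o["wrist_force"],o["width"])
    c,s=np.cos(CY),np.sin(CY)
    def cf(p):d=p[:2]-CASE;return np.array([c*d[0]+s*d[1],-s*d[0]+c*d[1],p[2]])*1000
    print("tcp case",cf(o["tool_pos"]))
    for n in("spatula_tip","spatula_blade","spatula","slot","lid_edge"):
        a,ca=best(n,T);b,cb=best(n,S)
        if a is not None and b is not None:
            p,e=tri(T,a,S,b);print(n,round(ca,2),round(cb,2),cf(p),round(e*1000,1))
        else: print(n,a,ca,b,cb)
    return T,S
E
python3 - <<'E'
from h import *
look();look()
plan([(cw(-.215,0,.058),[180,0,172.9],1)],0)
E
```

```text
19.55 [ 0.4559 -0.1234  0.0581] [-179.9574    0.0246  172.3769] [ 0.3835  0.0907 -0.4403] 0.01910425803654346
tcp case [-215.7955    3.4571   58.1232]
spatula_tip 0.68 0.74 [-166.5666   18.6754   96.8501] 144.2
spatula_blade 0.64 0.91 [-129.7758    7.8073   78.9442] 0.6
spatula None 0 [0.6018, 0.4533] 0.6
slot 0.74 0.73 [-57.8542  -0.0003  81.496 ] 0.9
lid_edge 0.86 0.98 [-69.596    2.047   86.2172] 1.4
20.15 [ 0.4559 -0.1236  0.0582] [-179.9503    0.039   172.3735] [ 0.5254 -0.5371 -0.5944] 0.018999029479938135
tcp case [-215.7108    3.2513   58.2462]
spatula_tip 0.72 0.56 [-92.1708   2.3211  84.3678] 4.9
spatula_blade 0.8 0.65 [-155.3153    1.379    74.5652] 64.9
spatula None 0 [0.6009, 0.455] 0.66
slot 0.72 0.84 [-58.8553   2.9839  86.0059] 4.9
lid_edge 0.92 0.87 [-64.1948 -11.8556  83.2635] 9.3
-0.8 -3.2 0.2 -0.1 0 -0.5 0
```

>>> arm_command(
  commands="-4 -2 0 0 0 -0.5 0; -8 -1 0 0 0 0 0; -8 0 0 0 0 0 0; -8 0 0 0 0 0 0; -8 0 0 0 0 0 0; -6 0 0 0 0 0 0; 0 0 0 0 0 0 0",
)

```text
time: 21.52
tool_pos: [0.5009, -0.1326, 0.0581]
ee_rot: [-3.141, 0.001, 3.018]
wrist_force: [0.5, -0.3, -1.6]
width: 0.0186
```

>>> arm_command(
  commands="-8 0 0 0 0 0 0; 0 0 -4 0 0 0 0; 0 0 -4 0 0 0 0; 0 0 -4 0 0 0 0; 0 0 0 0 0 0 0",
)

```text
time: 22.15
tool_pos: [0.5088, -0.1334, 0.0706]
ee_rot: [-3.141, 0.0, 3.018]
wrist_force: [0.7, -0.2, -2.6]
width: 0.0191
```

```bash
python3 - <<'E'
from h import *
T,S=look()
a=cv2.resize(T["img"][150:240,280:380],None,fx=4,fy=4);b=cv2.resize(S["img"][120:235,220:370],None,fx=4,fy=4)
h=np.zeros((460,1000,3),np.uint8);h[:360,:400]=a;h[:,400:]=b
cv2.imwrite("pics/g8.png",cv2.resize(h,(800,368)))
E
```

```text
22.25 [ 0.5086 -0.1334  0.0703] [-179.9671   -0.0175  172.9148] [ 0.5558  0.497  -2.483 ] 0.019056668082386166
tcp case [-162.2158    0.1258   70.2534]
spatula_tip 0.51 0.63 [-48.1491   6.9311  91.435 ] 23.6
spatula_blade None 0 [0.5243, 0.4355] 0.59
spatula None 0 [0.5632, 0.4367] 0.77
slot 0.59 0.86 [-54.0703   2.7832  86.9328] 5.5
lid_edge 0.72 0.82 [-71.7384  -3.1724  89.6272] 4.4
```

View pics/g8.png

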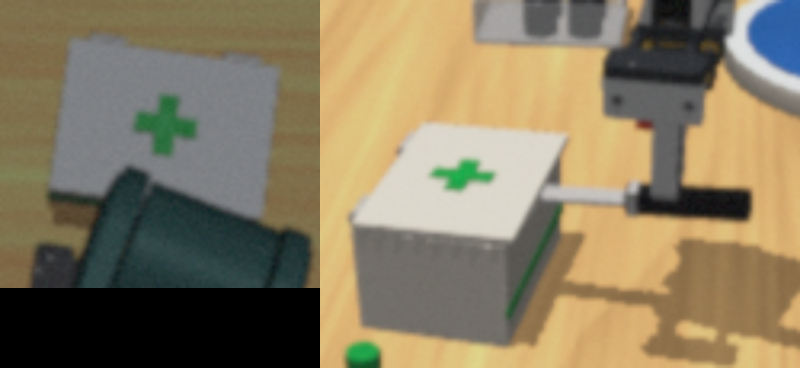

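The blade is under the lid at (548,190). From here I'll follow the lid angle with a 1-D image fit.

```bash
cat >> h.py <<'E'
def lidseg(t):
    def P(r,y,h):return np.array([.06-r*np.cos(t)+h*np.sin(t),y,.089+r*np.sin(t)+h*np.cos(t)])
    f=[]
    for h in(.007,):
        f+=[(P(.127,-.086,h),P(.127,.086,h)),(P(0,-.086,h),P(.127,-.086,h)),(P(0,.086,h),P(.127,.086,h))]
    return f+[(P(.127,.086,0),P(.127,-.086,0)),(P(.127,.086,0),P(.0,.086,0))]
def lidangle(names=("side",)):
    for n in names:
        s=snapshot(n);g=grad(s);th=np.arange(-.05,1.95,.01)
        v=np.array([map_coordinates(g,projn(s,pts3(lidseg(t),[*CASE,CY])).T[::-1],order=1).mean() for t in th])
        k=np.argsort(-v)[:4];print(n,"lid",th[k],v[k].round(0))
E
python3 - <<'E'
from h import *
lidangle(("side","top"))
E
```

```text
side lid [0.04 0.03 0.05 0.02] [144. 143. 142. 141.]
top lid [0.05 0.04 0.06 0.03] [57. 57. 57. 57.]
```

>>> arm_command(
  commands="0 0 -4 0 0 0 0; 0 0 -4 0 0 0 0; 0 0 -4 0 0 0 0; 0 0 0 0 0 0 0",
)

```text
time: 23.35
tool_pos: [0.5088, -0.1334, 0.0833]
ee_rot: [-3.141, -0.0, 3.018]
wrist_force: [0.5, -0.2, -2.5]
width: 0.0191
```

```bash
python3 - <<'E'
from h import *
lidangle(("side","top"))
look()
E
```

```text
side lid [0.11 0.12 0.1  0.13] [138. 137. 136. 134.]
top lid [0.12 0.11 0.13 0.1 ] [55. 55. 55. 55.]
23.55 [ 0.5087 -0.1333  0.0827] [-179.9748   -0.0393  172.9185] [ 1.3615  0.185  -2.387 ] 0.018762667473034466
tcp case [-162.1984    0.1724   82.6834]
spatula_tip None 0 [0.4932, 0.4243] 0.62
spatula_blade 0.39 0.62 [-49.9525  -0.6802 103.4534] 57.1
spatula None 0 None 0
slot 0.97 0.88 [-62.7056   5.0514  92.7522] 3.9
lid_edge 0.7 0.6 [-68.3824   4.436  101.3189] 4.7
```

The lid is at about 0.11 rad, so the edge is up 14 mm, and the grip is pitching slightly. I'll go deeper to shorten the lever arm and keep lifting.

>>> arm_command(
  commands="-6 0 0 0 0 0 0; -8 0 0 0 0 0 0; -6 0 -4 0 0 0 0; 0 0 -5 0 0 0 0; 0 0 -6 0 0 0 0; 0 0 -6 0 0 0 0; 0 0 -6 0 0 0 0; 0 0 0 0 0 0 0",
)

```text
time: 25.05
tool_pos: [0.5304, -0.1359, 0.112]
ee_rot: [-3.141, 0.0, 3.018]
wrist_force: [1.2, 0.2, -1.7]
width: 0.019
```

```bash
python3 - <<'E'
from h import *
lidangle(("side","top"))
S=snapshot("side");print([ (n,best(n,S)) for n in("spatula_tip","spatula_grip","spatula")])
o=robot.get_obs();print(o["time"],o["tool_pos"],o["wrist_force"],o["wrist_torque"],o["width"])
E
```

```text
side lid [0.25 0.24 0.26 0.23] [136. 136. 135. 133.]
top lid [0.23 0.24 0.22 0.21] [36. 36. 36. 36.]
[('spatula_tip', (None, 0)), ('spatula_grip', ([0.5875, 0.3919], 0.81)), ('spatula', ([0.5521, 0.411], 0.61))]
25.35 [ 0.52993757 -0.13577023  0.11073728] [ 0.35401412  0.16484562 -2.78012791] [ 0.04236634  0.11525616 -0.00685765] 0.019168601172769365
```

```bash
cat >> h.py <<'E'
def arc(degs,hand=0,extra=(0,0,0)):
    """rotate measured tool about the lid hinge in steps degs; extra: case-frame shift (m) spread over rows"""
    o=robot.get_obs();p=np.array(o["tool_pos"]);R=Rn.from_euler("xyz",o["ee_rot"]);H=cw(.06,0,.089);ax=cw(0,1,0)-cw(0,0,0)
    way=[];t=0
    for i,d in enumerate(degs):
        t+=d;Q=Rn.from_rotvec(ax/np.linalg.norm(ax)*np.radians(t))
        ex=(cw(*extra)-cw(0,0,0))*(i+1)/len(degs)
        way.append((H+Q.apply(p-H)+ex,(Q*R).as_euler("xyz",degrees=True),1))
    print(np.round(way[-1][0],3));plan(way,hand)
E
python3 - <<'E'
from h import *
arc([2,3,4,4,4,4,4,3,2])
E
```

```text
[ 0.567 -0.14   0.208]
-0.9 -0 -7 -0 2 0 0; -1.4 -0 -10.5 -0 3 0 0; -1.9 -0 -13.9 -0 4 0 0; -2 -0 -14 -0 4 -0 0; -2 -0 -13.9 -0 4 -0 0; -2 -0 -14 -0 4 -0 0; -2 -0 -14 -0 4 -0 0; -1.4 -0 -10.4 -0 3 -0 0; -0.8 -0 -7 -0 2 -0 0
```

>>> arm_command(
  commands="-1 0 -7 0 2 0 0; -1 0 -10 0 3 0 0; -2 0 -14 0 4 0 0; -2 0 -14 0 4 0 0; -2 0 -14 0 4 0 0; -2 0 -14 0 4 0 0; -2 0 -14 0 4 0 0; -1 0 -10 0 3 0 0; -1 0 -7 0 2 0 0; 0 0 0 0 0 0 0",
)

```text
time: 26.6
tool_pos: [0.5659, -0.1402, 0.2062]
ee_rot: [3.14, -0.552, 3.017]
wrist_force: [-0.7, -0.0, -2.8]
width: 0.019
```

```bash
python3 - <<'E'
from h import *
lidangle(("side","top"))
o=robot.get_obs();print(o["time"],o["tool_pos"],np.degrees(o["ee_rot"]),o["joint_positions"],o["wrist_force"],o["width"])
arc([2,4,5,5,5,5,4,2])
E
```

```text
side lid [0.7  0.69 0.71 0.72] [102. 101. 101. 100.]
top lid [1.42 1.43 1.41 1.44] [115. 114. 114. 113.]
26.7 [ 0.56552952 -0.14018511  0.20670079] [179.93480158 -31.53480174 172.87517554] [-0.28554056  0.64851651  0.67703168 -0.11752365  2.35732741 -1.79188059] [-0.06555377  0.42224522 -3.21093589] 0.01868574815427394
[ 0.652 -0.151  0.276]
-0.6 0 -7 0 2 0 0; -1.5 0 -14.1 0 4 0 0; -2 0.1 -17.6 0 5 0 0; -2 -0 -17.5 0 5 0 0; -2 0 -17.6 0 5 0 0; -2 0 -17.6 0 5 0 0; -1.4 0.1 -14 0 4 0 0; -0.7 -0 -7.1 0 2 0 0
```

```bash
python3 - <<'E'
from h import *
arc([2,3,3,0,0,0,0,0,0],0,(.09,0,.03))
E
```

```text
[ 0.673 -0.154  0.259]
-7.4 0 -15.1 0 2 0 0; -7.5 0.1 -18.9 0 3 0 0; -7.1 -0 -19.2 0 3 0 0; -5.6 0 -8.9 0 -0 0 0; -5.5 0 -8.9 0 -0 0 0; -5.6 0 -9 0 -0 0 0; -5.6 0 -8.9 0 -0 0 0; -5.6 0.1 -8.9 0 -0 0 0; -5.6 -0 -9 0 -0 0 0
```

>>> arm_command(
  commands="-4 0 -10 0 2 0 0; -6 0 -16 0 3 0 0; -6 0 -16 0 3 0 0; -5 0 -9 0 0 0 0; -5 0 -9 0 0 0 0; -5 0 -9 0 0 0 0; -5 0 -9 0 0 0 0; 0 0 0 0 0 0 0",
)

```text
time: 27.7
tool_pos: [0.5986, -0.1418, 0.235]
ee_rot: [-3.138, -0.665, 3.015]
wrist_force: [-0.8, 0.2, -3.0]
width: 0.0192
```

```bash
python3 - <<'E'
from h import *
lidangle(("side",))
S=snapshot("side");print([ (n,best(n,S)) for n in("spatula_tip","spatula_grip","lid_edge")])
o=robot.get_obs();print(o["time"],o["tool_pos"],np.degrees(o["ee_rot"]),o["joint_positions"],o["wrist_force"],o["width"])
arc([0]*8,0,(.09,0,.02))
E
```

```text
side lid [0.93 0.94 0.92 0.95] [118. 114. 113. 105.]
[('spatula_tip', ([0.457, 0.3633], 0.66)), ('spatula_grip', ([0.5211, 0.2619], 0.72)), ('lid_edge', ([0.4798, 0.3393], 0.71))]
27.95 [ 0.59829932 -0.14173148  0.23442678] [-179.81344517  -38.26448968  172.7410975 ] [-0.26811522  0.89536801  0.27377999 -0.18518855  2.62769994 -1.84386658] [-1.48565797  1.38049823 -1.91817001] 0.0187017707047947
[ 0.688 -0.153  0.254]
-7.3 0 -8.9 0 0 0 0; -7.3 0 -9 0 0 0 0; -7.3 0 -8.9 0 0 0 0; -7.2 0 -8.9 0 0 0 0; -7.3 0 -8.9 0 0 0 0; -7.3 0 -9 0 0 0 0; -7.3 0 -8.9 0 0 0 0; -7.3 0 -8.9 0 0 0 0
```

The lid is at 0.93 rad, and joints 3 and 5 are near their range limits. I'll tilt the tool back upright, which also swings the tip forward, before pushing on.

>>> arm_command(
  commands="-1 0 0 0 -5 0 0; -2 0 0 0 -7 0 0; -4 0 0 0 -7 0 0; -4 0 0 0 -7 0 0; -4 0 0 0 -5 0 0; 0 0 0 0 0 0 0",
)

```text
time: 28.7
tool_pos: [0.6125, -0.1433, 0.2255]
ee_rot: [-3.14, -0.116, 3.016]
wrist_force: [-1.0, 1.1, -0.4]
width: 0.0181
```

```bash
python3 - <<'E'
from h import *
lidangle(("side",))
S=snapshot("side");print([ (n,best(n,S)) for n in("spatula_tip","spatula_grip","lid_edge")])
o=robot.get_obs();print(o["time"],o["tool_pos"],np.degrees(o["ee_rot"]),o["joint_positions"],o["wrist_force"],o["width"])
arc([0]*8,0,(.09,0,.0))
E
```

```text
side lid [0.91 0.9  0.92 0.89] [97. 94. 94. 91.]
[('spatula_tip', ([0.4548, 0.3705], 0.76)), ('spatula_grip', ([0.5214, 0.2726], 0.63)), ('lid_edge', (None, 0))]
28.95 [ 0.61434937 -0.14366125  0.22261901] [-179.93034874   -6.80489773  172.83670563] [-0.30579974  0.37647339  0.92897886 -0.02424823  1.95267178 -1.75936944] [-1.21869595  1.05825442 -0.34827692] 0.017826398178916843
[ 0.704 -0.155  0.223]
-11.2 0 -1.3 0 0 0 0; -11.1 0 -1.4 0 0 0 0; -11.2 0 -1.3 0 0 0 0; -11.2 0.1 -1.3 0 0 0 0; -11.2 -0 -1.4 0 0 0 0; -11.1 -0 -1.3 0 0 0 0; -11.2 -0 -1.3 0 0 0 0; -11.2 0 -1.4 0 0 0 0
```

```bash
cat >> h.py <<'E'
def onplane(S,c,y=0.):
    o,d=ray(S,c);n=cw(0,1,0)-cw(0,0,0);n/=np.linalg.norm(n);q=o+d*((cw(0,y,0)-o)@n)/(d@n)
    c_,s_=np.cos(CY),np.sin(CY);e=q[:2]-CASE;return np.array([c_*e[0]+s_*e[1],q[2]])*1000
E
python3 - <<'E'
from h import *
S=snapshot("side")
for n in("spatula_tip","spatula_grip","spatula","spatula_blade","lid_edge"):
    c,k=best(n,S);print(n,k,onplane(S,c) if c is not None else 0)
o=robot.get_obs();print("tcp",onplane(S,proj(S,o["tool_pos"])/[560,420]))
b=cv2.resize(S["img"][60:210,210:370],None,fx=3.6,fy=3.6);cv2.imwrite("pics/g9.png",b)
E
```

```text
spatula_tip 0.74 [ 20.86764556 145.33693912]
spatula_grip 0.89 [-77.59922868 267.72820456]
spatula 0.95 [-49.38870549 212.98840125]
spatula_blade 0.85 [-12.91176499 176.98377242]
lid_edge 0.49 [-18.15810944 190.04047164]
tcp [-55.5000157  221.55970637]
```

View pics/g9.png

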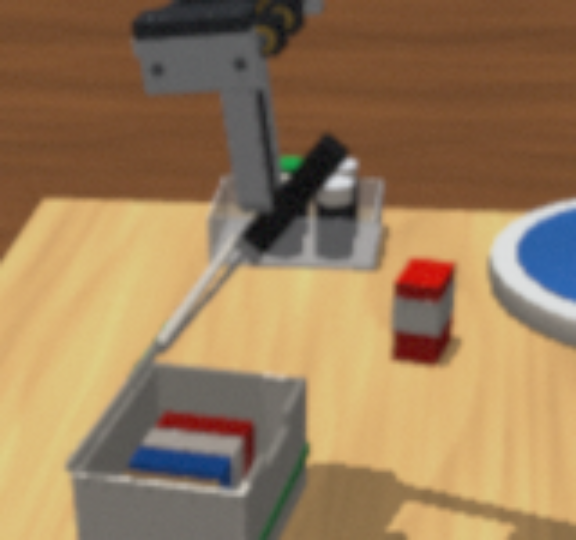

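The picture (12th and last view) shows the lid edge-on, with the blade lying along its underside from (245,245) to (160,345). Pushing on towards +x will raise the lid.

>>> arm_command(
  commands="-5 0 0 0 0 0 0; -7 0 -1 0 0 0 0; -8 0 -1 0 0 0 0; -8 0 -1 0 0 0 0; -8 0 -1 0 0 0 0; -8 0 -1 0 0 0 0; -6 0 -1 0 0 0 0; 0 0 0 0 0 0 0",
)

```text
time: 30.25
tool_pos: [0.6673, -0.1503, 0.2226]
ee_rot: [-3.14, -0.12, 3.016]
wrist_force: [-1.9, -0.3, 0.6]
width: 0.0167
```

```bash
cat >> h.py <<'E'
def see():
    np.set_printoptions(precision=3,suppress=True)
    lidangle(("side","top"));S=snapshot("side")
    for n in("spatula_tip","spatula_grip","spatula","lid_edge"):
        c,k=best(n,S);print(n,k,onplane(S,c) if c is not None else 0)
    o=robot.get_obs();print(o["time"],o["tool_pos"],np.degrees(o["ee_rot"]),o["joint_positions"],o["wrist_force"],o["width"])
    print("tcp",onplane(S,proj(S,o["tool_pos"])/[560,420]))
E
python3 -c "
from h import *
see()"
```

```text
side lid [0.96 0.95 0.97 0.98] [111. 110. 109. 107.]
top lid [1.25 1.26 1.24 1.27] [90. 90. 89. 88.]
spatula_tip 0.69 [ -4.976 116.255]
spatula_grip 0.59 [-20.956 264.153]
spatula 0.77 [-29.539 221.009]
lid_edge 0.5 [-22.847 189.4  ]
30.6 [ 0.667 -0.15   0.223] [-179.93    -6.858  172.82 ] [-0.293  0.514  0.739 -0.023  2.007 -1.747] [-1.51  -0.043 -1.09 ] 0.01659627498659043
tcp [ -2.314 221.718]
```

The spatula has swung steep in the grip (width 16.6 mm) and is close to slipping out. I'll back it out of the case, lay it down, then finish the lid with the gripper, which is allowed now the lid is well past ajar.

>>> arm_command(
  commands="4 0 0 0 0 0 0; 8 0 0 0 0 0 0; 14 0 0 0 0 0 0; 18 0 0 0 0 0 0; 20 0 0 0 0 0 0; 20 0 0 0 0 0 0; 20 0 0 0 0 0 0; 18 0 0 0 0 0 0; 14 0 0 0 0 0 0; 8 0 0 0 0 0 0; 0 0 0 0 0 0 0",
)

```text
time: 31.98
tool_pos: [0.5199, -0.1313, 0.2438]
ee_rot: [-3.139, -0.104, 3.017]
wrist_force: [0.5, 0.4, -0.5]
width: 0.0164
```

```bash
python3 -c "
from h import *
see()"
```

```text
side lid [-0.02 -0.03 -0.01  0.  ] [104. 103. 103. 101.]
top lid [1.39 1.4  1.38 1.41] [42. 41. 41. 41.]
spatula_tip 0.82 [-100.432  152.734]
spatula_grip 0.65 [-168.858  288.966]
spatula 0.82 [-154.323  230.3  ]
lid_edge 0.62 [-14.838 193.84 ]
32.325 [ 0.52  -0.131  0.243] [-179.871   -6.071  172.879] [-0.335  0.145  1.172 -0.026  1.927 -1.79 ] [ 0.92  -0.073 -0.228] 0.016550359478312005
tcp [-150.334  241.362]
```

>>> arm_command(
  commands="6 0 8 0 -1 0 0; 6 0 16 0 -1 0 0; 6 0 20 0 -1 0 0; 4 0 20 0 -1 0 0; 0 0 20 0 -1 0 0; 0 0 18 0 -1 0 0; 0 0 10 0 0 0 0; 0 0 0 0 0 0 0",
)

```text
time: 33.33
tool_pos: [0.4936, -0.1283, 0.1282]
ee_rot: [-3.14, 0.0, 3.018]
wrist_force: [-0.1, 0.7, -1.2]
width: 0.0169
```

```bash
python3 -c "
from h import *
see()"
```

```text
side lid [-0.02 -0.03 -0.01  0.  ] [105. 104. 104. 102.]
top lid [0.13 0.14 0.12 0.15] [66. 66. 65. 65.]
spatula_tip 0.61 [-107.903   47.34 ]
spatula_grip 0.63 [-201.434  168.109]
spatula 0.86 [-173.727  118.957]
lid_edge 0.55 [-14.186 191.4  ]
33.675 [ 0.495 -0.129  0.13 ] [-179.851    0.2    172.923] [-0.364  0.009  1.536 -0.002  1.593 -1.812] [-1.513  0.288 -1.045] 0.01714457303265312
tcp [-176.41   128.122]
```

>>> arm_command(
  commands="0 0 12 0 0 0 0; 0 0 14 0 0 0 0; 2 0 12 0 0 0 0; 4 0 8 0 0 0 0; 5 0 8 0 0 0 0; 5 0 8 0 0 0 0; 4 0 8 0 0 0 0; 4 0 8 0 0 0 0; 4 0 8 0 0 0 0; 0 0 0 0 0 0 0",
)

```text
time: 34.92
tool_pos: [0.4642, -0.1251, 0.0373]
ee_rot: [-3.139, 0.002, 3.018]
wrist_force: [0.1, 0.8, 0.1]
width: 0.0165
```

```bash
python3 -c "
from h import *
see()"
```

```text
side lid [-0.02 -0.03 -0.01  0.  ] [106. 105. 105. 103.]
top lid [0.11 0.1  0.12 0.09] [77. 77. 76. 76.]
spatula_tip 0.96 [-103.325   -1.502]
spatula_grip 0.79 [-238.201   62.093]
spatula 0.73 [-188.301   39.346]
lid_edge 0.54 [-18.322 194.381]
35.275 [ 0.465 -0.125  0.039] [-179.831    0.252  172.924] [-0.38  -0.002  1.732 -0.002  1.406 -1.827] [-0.565 -0.697  0.478] 0.016405882317965262
tcp [-205.923   36.812]
```

>>> arm_command(
  commands="3 0 7 0 0 0 0; 3 0 8 0 0 0 0; 2 0 8 0 0 0 0; 2 0 8 0 0 0 0; 1 0 6 0 0 0 0; 0 0 4 0 0 0 0; 0 0 0 0 0 0 0",
)

```text
time: 36.15
tool_pos: [0.4535, -0.124, -0.0058]
ee_rot: [-3.139, 0.004, 3.018]
wrist_force: [0.2, 0.1, -0.3]
width: 0.0004
```

```bash
python3 -c "
from h import *
see()"
```

```text
side lid [-0.02 -0.03 -0.01  0.  ] [107. 106. 106. 104.]
top lid [0.11 0.1  0.12 0.09] [76. 76. 76. 75.]
spatula_tip 0 0
spatula_grip 0.77 [-246.362    5.466]
spatula 0.66 [-190.257    4.42 ]
lid_edge 0.79 [-18.416 189.523]
36.5 [ 0.454 -0.124 -0.005] [-179.82     0.273  172.928] [-0.386  0.014  1.809 -0.002  1.312 -1.833] [-0.528  0.342  0.05 ] 0.00015373404487000852
tcp [-217.481   -6.882]
```

The spatula lies flat on the counter (the fit puts handle and origin at counter height). Next I'll raise the closed gripper and push the lid over with the fingers.

```bash
python3 - <<'E'
from h import *
plan([(cw(-.217,0,.144),[180,0,172.9],5),(cw(-.05,0,.144),[180,0,172.9],7)],0)
E
```

```text
-0.3 -0.6 -29.8 -0 0.1 0 0; -0.2 -0.6 -29.8 -0 0 0 0; -0.2 -0.6 -29.9 -0.1 0.1 0 0; -0.2 -0.5 -29.8 -0 0 0 0; -0.2 -0.6 -29.9 -0.1 0.1 0 0; -23.9 -0 -0 0 -0 0 0; -23.9 -0 -0 0 -0 0 0; -23.8 -0 -0 0 -0 0 0; -23.9 -0 -0 0 -0 0 0; -23.8 -0 -0 0 -0 0 0; -23.9 -0 -0 0 -0 0 0; -23.8 -0 -0.1 0 -0 0 0
```

>>> arm_command(
  commands="0 0 -20 0 0 0 0; 0 0 -30 0 0 0 0; 0 0 -30 0 0 0 0; 0 0 -30 0 0 0 0; 0 0 -25 0 0 0 0; 0 0 -10 0 0 0 0; -15 0 0 0 0 0 0; -25 0 0 0 0 0 0; -30 0 0 0 0 0 0; -30 0 0 0 0 0 0; -25 0 0 0 0 0 0; -12 0 0 0 0 0 0",
)

```text
time: 38.0
tool_pos: [0.5933, -0.14, 0.135]
ee_rot: [-3.141, -0.006, 3.018]
wrist_force: [0.0, 0.4, -0.2]
width: 0.0
```

```bash
python3 - <<'E'
from h import *
o=robot.get_obs();print(o["time"],o["tool_pos"],o["qvel"])
plan([(cw(-.045,0,.144),[180,0,172.9],2),(cw(.062,0,.144),[180,0,172.9],10)],0)
E
```

```text
38.0 [ 0.59331035 -0.13995877  0.13495065] [ 0.03466384  0.23182049 -0.25195701 -0.00088194  0.04411864  0.03527009]
-16.2 -2 -4.6 -0 -0.2 0 0; -16.1 -2 -4.6 -0 -0.1 0 0; -10.7 -0 -0 -0 -0 0 0; -10.7 -0 -0 -0 -0 0 0; -10.7 -0 -0 -0 -0 0 0; -10.7 -0 -0 -0 -0 0 0; -10.7 -0 -0 -0 -0 0 0; -10.7 -0 -0 -0 -0 0 0; -10.7 -0 -0 -0 -0 0 0; -10.7 -0 -0 -0 -0 0 0; -10.7 -0 -0 -0 -0 0 0; -10.7 -0 -0.1 -0 -0 0 0
```

>>> arm_command(
  commands="-10 -1 -5 0 0 0 0; -11 -1 -4 0 0 0 0; -11 0 0 0 0 0 0; -11 0 0 0 0 0 0; -11 0 0 0 0 0 0; -11 0 0 0 0 0 0; -11 0 0 0 0 0 0; -11 0 0 0 0 0 0; -11 0 0 0 0 0 0; -11 0 0 0 0 0 0; -8 0 0 0 0 0 0; 0 0 0 0 0 0 0",
)

```text
time: 39.5
tool_pos: [0.7159, -0.1574, 0.1426]
ee_rot: [-3.141, -0.009, 3.017]
wrist_force: [0.0, 0.2, 0.4]
width: 0.0001
```

```bash
python3 -c "
from h import *
see()"
```

```text
side lid [-0.02 -0.01 -0.03  0.  ] [113. 113. 112. 111.]
top lid [1.33 1.32 1.34 1.35] [77. 77. 77. 75.]
spatula_tip 0.89 [-100.341    5.554]
spatula_grip 0.89 [-245.821   12.692]
spatula 0.73 [-191.348    2.414]
lid_edge 0.81 [ 52.099 216.178]
39.85 [ 0.715 -0.157  0.144] [-179.972   -0.509  172.876] [-0.293  0.521  0.879 -0.002  1.75  -1.74 ] [ 0.143 -0.207  0.205] 0.0005714716385404821
tcp [ 46.174 142.562]
```

>>> arm_command(
  commands="-6 0 0 0 0 0 0; -8 0 0 0 0 0 0; -6 0 0 0 0 0 0; 0 0 0 0 0 0 0; 10 0 0 0 0 0 0; 20 0 0 0 0 0 0; 30 0 0 0 0 0 0; 40 0 0 0 0 0 0; 40 0 -20 0 0 0 0; 30 0 -20 0 0 0 0; 10 0 -10 0 0 0 0; 0 0 0 0 0 0 0",
)

```text
time: 41.35
tool_pos: [0.5503, -0.1363, 0.1966]
ee_rot: [-3.14, -0.003, 3.017]
wrist_force: [0.9, -0.2, 0.0]
width: 0.001
```

```bash
python3 - <<'E'
from h import *
see()
T=snapshot("top");S=snapshot("side")
for n in["spatula_tip","spatula_grip","green_bottle","carton","jar","lid_edge"]:
    a,ca=best(n,T);b,cb=best(n,S)
    if a is not None and b is not None:
        p,e=tri(T,a,S,b);print(n,round(ca,2),round(cb,2),p,round(e,4))
    else:print(n,a,b,ca,cb)
for n in["jar","green_bottle","carton"]:print(n,[models.spot_in(n,s)[0]["bbox"] for s in(T,S) if models.spot_in(n,s)])
E
```

```text
side lid [1.67 1.66 1.68 1.65] [130. 130. 128. 127.]
top lid [1.67 1.66 1.68 1.65] [100. 100.  98.  98.]
spatula_tip 0.89 [-95.215  -4.774]
spatula_grip 0.95 [-253.761    1.269]
spatula 0.61 [-195.896    7.929]
lid_edge 0.91 [ 70.461 208.252]
41.7 [ 0.55  -0.136  0.194] [-179.989   -0.518  172.897] [-0.341  0.129  1.282 -0.002  1.739 -1.788] [ 0.265 -0.558 -1.308] 0.0006431106294604081
tcp [-120.252  192.648]
spatula_tip 0.87 0.62 [ 0.573 -0.127  0.01 ] 0.0013
spatula_grip 0.88 0.64 [ 0.431 -0.115  0.017] 0.0106
green_bottle 0.7 0.94 [0.69  0.094 0.005] 0.0041
carton 0.62 0.58 [ 0.521 -0.468 -0.018] 0.0048
jar 0.57 0.68 [ 0.739  0.246 -0.004] 0.0006
lid_edge 0.67 0.98 [ 0.752 -0.167  0.21 ] 0.0105
jar [[0.2986, 0.3552, 0.0484, 0.0738], [0.3086, 0.66, 0.0577, 0.1248]]
green_bottle [[0.4043, 0.4229, 0.0323, 0.0426], [0.3979, 0.5436, 0.043, 0.1174]]
carton [[0.767, 0.5669, 0.0543, 0.046], [0.5668, 0.3164, 0.0355, 0.0671]]
```

```bash
python3 -c "
from h import *
print(robot.close_job())"
```

```text
the job is handed in; nothing more can be done
None
```

The lid is wide open and the spatula is lying on the counter. I handed the job in at about 42 s of robot time, and no verdict was reported.

**What I did:** I drew the spatula out by its blade, laid it on the counter and let go. Then I took it by the handle, put the blade into the slot and pried the lid to about 0.25 rad, roughly 31 mm at the edge, with the gripper off the case. I swung it on to about 0.95 rad with the spatula, laid the spatula down, and pushed the lid fully open with the closed fingers.

**Last checks:**
- **Lid:** both camera fits put it at 1.67 rad, measured after the gripper had backed off.
- **Spatula:** it lies in front of the case, with the tip at about (0.573, -0.127, 0.010).
- **Bottle and carton:** the bottle is within 5 mm of where it was first measured, and the carton within 3 mm in plan.
- **Jar:** I have no good earlier position to compare with, because its first network reading was wrong. Its place in the pictures looks unchanged.
- **Gripper:** it was empty and touching nothing.

**What went wrong or disagreed:**
- **Finger height:** the fingertips were about 21 mm higher than the reported TCP, so the first two grasps closed above the blade. The third attempt held.
- **Slipping grip:** the spatula pitched in the fingers during the lift, so the blade could not push the lid beyond about 0.95 rad. At the end of laying it down it slipped out of the fingers from a small height instead of being released.
- **Joint limits:** joints 3 and 5 came very close to their range limits once, but did not read past them.
- **Lid angle readings:** the top-view fit, and the side-view fit when the arm was in the way, sometimes gave false angles. I went by the lid-edge point at those moments.

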